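# Throw the putty mixer into gear

## Task

Two identical bench mixers stand on the worktop, one with a yellow putty tub clamped on its turntable and one empty. Swing the gear lever of the mixer with the yellow tub into its green-marked middle notch, without overrunning to the red-marked notch, and let go of it there. Leave the lever of the empty mixer alone.

Things in the scene. Friction and masses are not known exactly. Their poses are not given: they have to be found in the camera images.
- mixer_tub: fixed grey mixer with the yellow tub (89 mm across, top at 115 mm, centred at x +54): housing 205 x 120 x 57 mm high, origin at the centre of its underside on the worktop. +x points from the lever end (front) to the tub. Upright lever pivot at (-12, 0) mm. Marks fan out at the front over the notches of a steel arc: red at the left (seen from the front), green in the middle, white at the right
- knob_tub (a point): centre of the black upright knob of that mixer's lever: 24 mm diameter, 36 mm tall round grip, centre 101 mm above the worktop, top 121 mm; 80 mm from the pivot axis. The lever bar (13 mm wide, top 81 mm above the worktop) is just below it. Take it from above. Keep the arm clear of the fixed magnifier lamp that hangs over the left back of the work (head about x 0.6, y 0.25, z 0.35 to 0.6)
- lever_tub (a joint): rad; at q the knob is at (-12 - 80 cos q, -80 sin q) mm in the mixer's frame. Notches: white +0.65, green 0, red -0.65; stops at +-0.85; starts at +0.3 to +0.84. Within 0.17 of a notch's centre a spring ball draws the lever in (about 3 N at the knob); between notches light friction (0.5 N at the knob) keeps it where it is left
- knob_empty (a point): centre of the same black knob on the second, identical mixer that carries no tub (bare steel turntable); to be left alone

How it is judged:
By the outcome, as a careful person would: the job done as asked, in the order asked, and still so for the second after the job is handed in, with the robot touching nothing.
It also fails if it takes over 32 s, if anything falls off the work surface, if the arm or the gripper's body presses on something with over 40 N, if the wrist force passes 120 N, or if a joint passes its speed limit or range.

## Robot

A 7-joint arm with a two-finger parallel gripper is mounted at the origin on a cart in front of the work surface, level with it; the furniture and walls round the work are solid. World frame = base frame: x ahead of the robot, y to its left, z up, the work surface at z = 0. Lengths are in mm, angles in rad, forces in N, time in s.
With the tool pointing down it reaches from about 350 to 900 mm from the base axis. Payload 8.1 kg.
Tool frame: the origin (TCP) lies midway between the tips of the shut fingers; the grasp point (between the pads) lies 19 mm behind it; z points along the fingers, y is the line along which they close (so a half turn about z gives the same grasp; the last joint's range is limited). The gripper opens to 85 mm and grips with 20 to 120 N. Pads are 22 mm wide; open, the fingers measure 114 mm over their backs; the gripper's body (76 mm by 85 mm) begins 54 mm behind the grasp point. The pads swing forward as they close: fully open they stand 13 mm farther back than shut.
Start: joints at [-0.103, 0.434, 0.025, 1.573, -0.012, 1.134, -0.075], TCP at [625.013, -0.027, 231.323] pointing down, gripper open.
Joint ranges: [-2.62, 2.62], [-0.44, 2.09], [-1.27, 1.32], [0.08, 2.57], [-1.32, 4.46], [0.12, 2], [-2.74, 2.74]. Speed limits (rad/s): [2.22, 2.22, 3.01, 3.01, 3.14, 3.14, 3.14].

## Interface

Orientations are given as a unit quaternion [x, y, z, w].
In Python, from cell import robot gives the robot as it stands. The module is installed in compiled form; this text tells all that it offers.
- The arm moves only by the shell command python3 -m handwheel 'ROWS'. ROWS is JSON, a list that holds one entry, the list of rows, each a list of 7 numbers: the shift along the tool's x, y, z in cm, then the turn, a rotation vector about the tool's x, y, z in degrees, then the finger opening in cm, from 0 to 8.54. A call has 1 to 10 rows; each row shifts and turns the commanded pose from where the row before left it, along the tool's axes as they then stand; what a row does not reach is not made up. A row lasts 1/10 s, in which the tool goes at most 50 mm and 8.59 degrees, less where a joint would pass 70% of its speed; a pose out of reach is approached as far as the arm can. A call with a gripper value outside its range is refused whole. The fingers move at their own pace and stop on an object; the grip force is fixed at half the most. Time passes only in rows, so rows that do not move let the fingers close. It gives the time, the measured TCP pose, the force, the opening and the grip force at its end, in the units of the state.
- robot.read_state(): the state, without advancing time (a new reading comes with each control period).
- robot.capture(name): name is "scene" or "side" or "wrist"; returns the picture (400x640x3 uint8, red, green, blue); there is no depth.
- robot.get_calibration(name): a dict with "fx", "fy", "cx", "cy" (pixels), "dist" ([k1, k2, p1, p2, k3] as OpenCV has them; the pictures are not rectified), "rvec" (rotation vector, rad) and "tvec" (3), from world to camera coordinates, as OpenCV has them; the wrist camera has in their place "T_tool_cam" (4x4, takes a point from camera to tool coordinates, whose origin is the TCP and whose axes are the flange's). Camera axes: x right, y down, z forward; pixel columns grow to the right and rows downward; lengths in mm; the calibration is good to about 2 mm. A picture is of the moment at which its call begins: read the wrist's pose just before it. get_calibration takes no time and is no camera call.
- robot.finish_job(): hands the job in; it is judged then, once.
Trained networks look in the newest picture that a camera, given by its name, has taken for a name from the list of things; names that differ only in an ending like _2 or _b are one class to them, and where a whole thing is asked for, a point or a joint stands for the part that bears it (a point fixed in the world has none). Each returns a list of dicts, best first, with "p" (0 to 1); they miss things now and then, are a little off and sometimes report something else, mostly with a low value. They report only what shows in the picture. A call takes as long as a camera call.
- robot.recognise(camera, thing): "rect" ([left, top, right, bottom] in pixels, round what is visible of it).
- robot.cut_out(camera, thing): "pixels" (400x640 bool, what is visible of it) and "rect" ([left, top, right, bottom] in pixels, round what is visible of it).
The state is a dict: "clock": time; "joint_pos": joint angles; "dq": joint speeds; "tau": joint torques, N m; "position": TCP position; "eef_rot": TCP orientation; "contact_force": force on the tool from outside, world axes, zero at the start; "torque": the same for the moment, N m; "grip_width": finger opening in mm; "grasp_force": force on a finger pad.
Only numpy, scipy, OpenCV 4.12 (cv2) and the standard library are available. Lean on these libraries where they do the work, as an engineer would, in place of code of your own. Each camera call takes 0.05 s, during which the arm holds its last target. There are 200 camera calls.

## Working session

There is one attempt and no reset: what is moved stays moved. The work goes in short steps, Python scripts to look and compute and a shell command to move; the robot and the scene stay as the last step left them, time stands still between calls to the robot, and variables do not carry over. Pictures are saved under pics/ and viewed, at most 10 in all, crops included, and the job is handed in when it is done.

```bash
mkdir -p pics; python3 - <<'E'
from cell import robot
import cv2
for n in ("scene","side"):
    im=robot.capture(n); cv2.imwrite(f"pics/{n}1.png",im[:,:,::-1])
    for t in ("knob_tub","mixer_tub","knob_empty"):
        print(n,t,[(d["p"],d["rect"]) for d in robot.recognise(n,t)])
    print(robot.get_calibration(n))
s=robot.read_state();print(s["clock"],s["position"],s["eef_rot"],s["grip_width"])
E
```

```text
scene knob_tub [(0.88, [288.0, 172.3, 311.3, 197.3])]
scene mixer_tub [(0.61, [270.7, 155.8, 358.5, 216.7])]
scene knob_empty [(0.8, [329.0, 222.6, 348.2, 256.1])]
{'fx': 374.6435402690982, 'fy': 374.6435402690982, 'cx': 318.16393406802325, 'cy': 198.8452350318483, 'dist': array([0.01750701, 0.        , 0.        , 0.        , 0.        ]), 'rvec': array([ 2.14586833, -0.61972444,  0.33996701]), 'tvec': array([-456.92126119,  249.21009621,  657.89895576])}
side knob_tub [(0.81, [294.3, 176.3, 334.4, 197.6]), (0.61, [303.0, 233.0, 341.6, 266.9])]
side mixer_tub [(0.9, [286.8, 157.0, 380.6, 224.4])]
side knob_empty [(0.76, [302.3, 231.5, 341.2, 269.5])]
{'fx': 421.18367149572305, 'fy': 421.18367149572305, 'cx': 329.6871741767927, 'cy': 204.82681792505957, 'dist': array([-0.10144242,  0.        ,  0.        ,  0.        ,  0.        ]), 'rvec': array([ 2.1484334 , -0.29526852,  0.13162753]), 'tvec': array([-534.59158139,  163.013877  ,  769.34488672])}
0.4 [ 6.24941299e+02 -2.08951994e-02  2.31185657e+02] [ 7.07130014e-01  7.07083539e-01 -9.31002492e-05 -6.08189232e-05] 85.4049335744769
```

View pics/scene1.png

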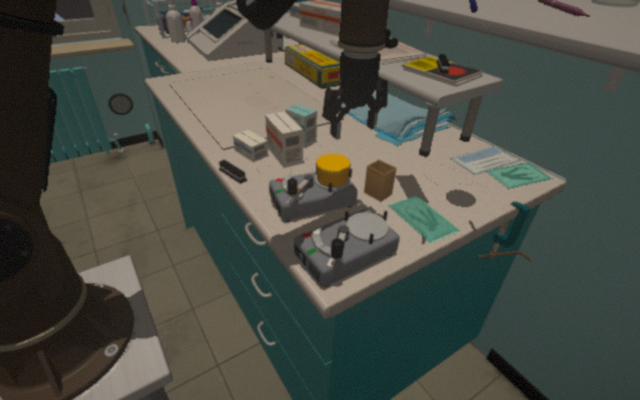

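View pics/side1.png

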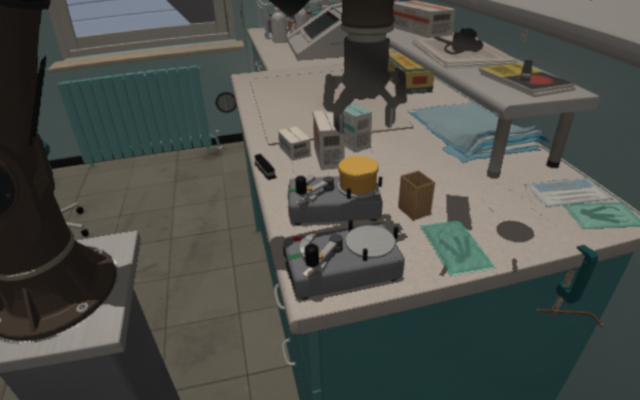

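The scene view has the tub mixer at about (313,190) with its knob at (292,186). The side view has the same knob at (301,186) and the tub top at (358,166). The empty mixer is nearer the camera in both.

```bash
cat > h.py <<'E'
import numpy as np, cv2
from scipy.spatial.transform import Rotation as R
from cell import robot
def ray(cam,uv,state=None):
    c=robot.get_calibration(cam)
    K=np.array([[c["fx"],0,c["cx"]],[0,c["fy"],c["cy"]],[0,0,1]])
    x=cv2.undistortPoints(np.array([[uv]],float),K,np.array(c["dist"]))[0,0]; d=np.array([x[0],x[1],1])
    if cam=="wrist":
        T=np.array(c["T_tool_cam"]); Rt=R.from_quat(state["eef_rot"]).as_matrix()
        return Rt@T[:3,3]+state["position"], Rt@T[:3,:3]@d
    M=R.from_rotvec(c["rvec"]).as_matrix(); return -M.T@c["tvec"], M.T@d
def atz(cam,uv,z,state=None):
    o,d=ray(cam,uv,state); return (o+d*(z-o[2])/d[2]).round(1)
E
python3 - <<'E'
from h import *
for c,k,t in (("scene",(292,186),(333,162)),("side",(301,186),(358,166))):
    print(c,atz(c,k,101),atz(c,t,115))
for c,k in (("scene",(338,248)),("side",(312,257))): print("empty",atz(c,k,101))
s=robot.read_state()
print(R.from_quat(s["eef_rot"]).as_matrix().round(3)); print(robot.get_calibration("wrist"))
E
```

```text
scene [516.7  74.7 101. ] [647.2  95.8 115. ]
side [512.3  67.3 101. ] [643.7  90.1 115. ]
empty [ 489.3 -150.5  101. ]
empty [ 483.8 -155.6  101. ]
[[ 0.  1. -0.]
 [ 1. -0. -0.]
 [-0. -0. -1.]]
{'fx': 289.64091778392634, 'fy': 289.64091778392634, 'cx': 320.8470869518575, 'cy': 203.19098202047135, 'dist': array([0.00862817, 0.        , 0.        , 0.        , 0.        ]), 'T_tool_cam': array([[-6.66477126e-04, -9.45833262e-01, -3.24652117e-01,
         8.22116326e+01],
       [ 9.99999692e-01, -7.64907812e-04,  1.75567407e-04,
         1.35480076e-01],
       [-4.14386433e-04, -3.24651900e-01,  9.45833480e-01,
        -1.41413434e+02],
       [ 0.00000000e+00,  0.00000000e+00,  0.00000000e+00,
         1.00000000e+00]])}
```

```bash
python3 -m handwheel '[[[1.2,-1.8,0.5,0,0,0,8.5],[1.2,-1.8,0.5,0,0,0,8.5],[1.2,-1.8,0.5,0,0,0,8.5],[1.2,-1.8,0.5,0,0,0,8.5],[1.2,-1.9,0.5,0,0,0,8.5],[1.2,-1.9,0.5,0,0,0,8.5],[0,0,0,0,0,0,8.5],[0,0,0,0,0,0,8.5]]]'
python3 - <<'E'
from h import *
s=robot.read_state(); im=robot.capture("wrist"); cv2.imwrite("pics/w1.png",im[:,:,::-1])
for t in ("knob_tub","mixer_tub"):
    for d in robot.recognise("wrist",t): print(t,d["p"],d["rect"])
E
```

```text
clock: 1.2
position: [515.2, 72.1, 201.6]
eef_rot: [0.707, 0.707, 0.0, 0.0]
contact_force: [0.6, -0.4, -0.3]
grip_width: 84.6
grasp_force: 0.0
knob_tub 0.75 [307.8, 139.6, 410.8, 221.4]
mixer_tub 0.8 [290.0, 66.7, 542.8, 224.0]
```

View pics/w1.png

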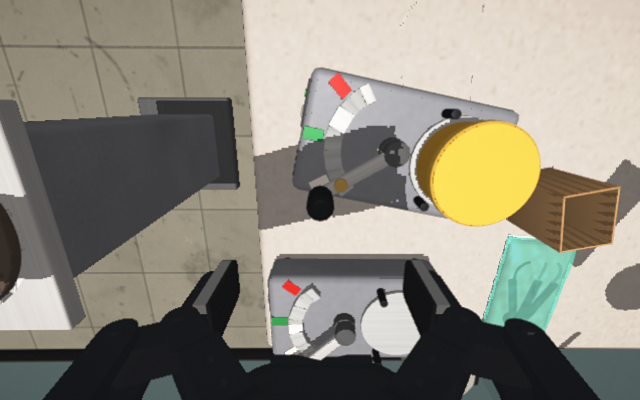

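Wrist view: knob top at about (320,203), lever pivot (395,152), tub top centre (484,173), green mark (313,133), red mark (340,86). The mixer is yawed slightly clockwise.

```bash
python3 - <<'E'
from h import *
from scipy.optimize import least_squares
s=robot.read_state(); print(s["position"])
P=lambda uv,z:atz("wrist",uv,z,s)[:2]
k=P((320,202),120); t=P((485,173),115); pv=P((395,151),85); g=P((313,133),57); r=P((340,86),57)
a=P((318,68),57); b=P((518,112),57)
print("knob",k,"tub",t,"piv",pv,"green",g,"red",r,"edge",np.arctan2(*(b-a)[::-1]),np.linalg.norm(b-a))
f=lambda v:np.r_[R.from_rotvec([0,0,v[2]]).as_matrix()[:2,:2]@[54,0]+v[:2]-t,
 R.from_rotvec([0,0,v[2]]).as_matrix()[:2,:2]@[-12,0]+v[:2]-pv,
 R.from_rotvec([0,0,v[2]]).as_matrix()[:2,:2]@[-12-80*np.cos(v[3]),-80*np.sin(v[3])]+v[:2]-k]
o=least_squares(f,[590,90,-.2,.5]); v=o.x; print(v.round(3),o.fun.round(1))
M=R.from_rotvec([0,0,v[2]]).as_matrix()[:2,:2]
for q in np.linspace(v[3],-0.1,6): print(q.round(2),(M@[-12-80*np.cos(q),-80*np.sin(q)]+v[:2]).round(1))
E
```

```text
[515.96355317  71.36159044 201.58610641]
knob [515.5  78. ] tub [647.9 100.6] piv [582.1 113.8] green [508.8 126.9] red [534.  168.8] edge -0.2014947375457521 191.3717324998653
[ 5.95528e+02  1.12348e+02 -2.21000e-01  7.17000e-01] [ 0.3 -0.1  1.7  1.2 -2.  -1.1]
0.72 [513.5  76.9]
0.55 [508.2  88.8]
0.39 [505.  101.5]
0.23 [503.8 114.5]
0.06 [504.8 127.5]
-0.1 [507.9 140.2]
```

```bash
python3 -m handwheel '[[[0.6,-0.1,0.4,0,0,0,8.5],[0,0,2.2,0,0,0,8.5],[0,0,2.2,0,0,0,8.5],[0,0,2.2,0,0,0,8.5],[0,0,2.2,0,0,0,8.5],[0,0,2.1,0,0,0,8.5],[0,0,0,0,0,0,8.5],[0,0,0,0,0,0,8.5]]]'
python3 - <<'E'
from h import *
im=robot.capture("wrist"); cv2.imwrite("pics/w2.png",im[:,:,::-1])
E
```

```text
clock: 2.15
position: [514.1, 78.1, 88.3]
eef_rot: [0.707, 0.707, -0.0, -0.0]
contact_force: [0.7, 1.1, 0.1]
grip_width: 85.0
grasp_force: 0.0
```

View pics/w2.png

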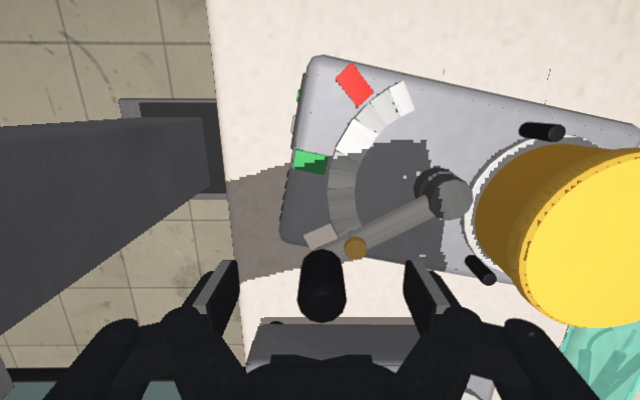

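The knob, at (322,285), sits midway between the open pads. Closing.

```bash
python3 -m handwheel '[[[0,0,0,0,0,0,1.5],[0,0,0,0,0,0,1.5],[0,0,0,0,0,0,1.5],[0,0,0,0,0,0,1.5],[0,0,0,0,0,0,1.5],[0,0,0,0,0,0,1.5],[0,0,0,0,0,0,1.5],[0,0,0,0,0,0,1.5]]]'
```

```text
clock: 3.0
position: [514.2, 78.5, 88.9]
eef_rot: [0.707, 0.707, 0.0, -0.0]
contact_force: [-1.6, 1.3, 5.8]
grip_width: 22.3
grasp_force: 58.4
```

```bash
python3 -m handwheel '[[[0.49,-0.23,0,0,0,3.9,1.5],[0.49,-0.23,0,0,0,3.9,1.5],[0.49,-0.23,0,0,0,3.9,1.5],[0.49,-0.23,0,0,0,3.9,1.5],[0.49,-0.23,0,0,0,3.9,1.5],[0.49,-0.23,0,0,0,3.9,1.5],[0.49,-0.23,0,0,0,3.9,1.5],[0,0,0,0,0,0,1.5],[0,0,0,0,0,0,1.5]]]'
python3 - <<'E'
from h import *
im=robot.capture("wrist"); cv2.imwrite("pics/w3.png",im[:,:,::-1])
E
```

```text
clock: 3.9
position: [506.2, 114.6, 88.8]
eef_rot: [0.854, 0.521, 0.001, 0.0]
contact_force: [2.0, -0.1, 4.9]
grip_width: 22.3
grasp_force: 58.8
```

View pics/w3.png

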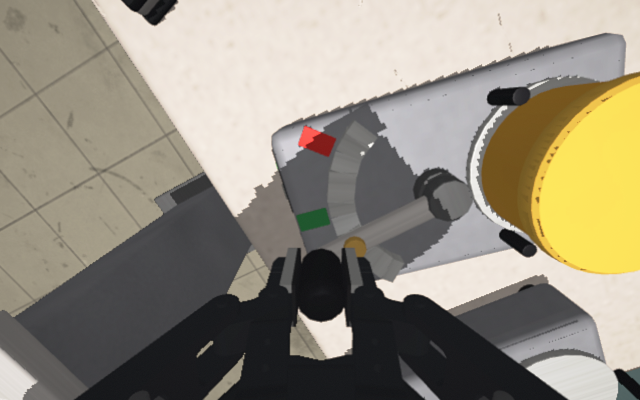

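The lever follows the grip; the knob, at (322,285), is still about 0.2 rad short of the green mark at (313,218). Doing the remaining 12° now.

```bash
python3 -m handwheel '[[[0.51,-0.24,0,0,0,4,1.5],[0.51,-0.24,0,0,0,4,1.5],[0.51,-0.24,0,0,0,4,1.5],[0,0,0,0,0,0,1.5],[0,0,0,0,0,0,1.5]]]'
python3 - <<'E'
from h import *
im=robot.capture("wrist"); cv2.imwrite("pics/w4.png",im[:,:,::-1])
E
```

```text
clock: 4.45
position: [508.3, 131.3, 88.8]
eef_rot: [0.903, 0.429, 0.001, 0.0]
contact_force: [5.0, 0.5, 4.8]
grip_width: 22.4
grasp_force: 58.6
```

View pics/w4.png

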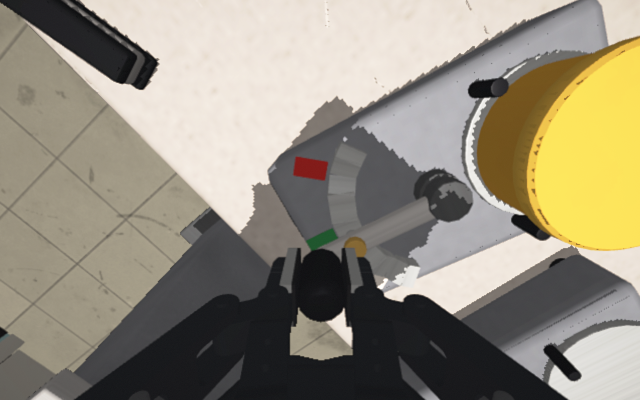

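The green mark at (322,240) now sits right at the lever's end. Releasing and lifting.

```bash
python3 -m handwheel '[[[0,0,0,0,0,0,7],[0,0,0,0,0,0,7],[0,0,0,0,0,0,7],[0,0,0,0,0,0,7],[0,0,0,0,0,0,7],[0,0,-1.5,0,0,0,7],[0,0,-2.5,0,0,0,7],[0,0,-2.5,0,0,0,7],[0,0,-2.5,0,0,0,7],[0,0,-2,0,0,0,7]]]'
python3 -m handwheel '[[[0,0,0,0,0,0,7],[0,0,0,0,0,0,7]]]'
python3 - <<'E'
from h import *
s=robot.read_state(); im=robot.capture("wrist"); cv2.imwrite("pics/w5.png",im[:,:,::-1])
E
```

```text
clock: 5.5
position: [507.1, 131.3, 199.7]
eef_rot: [0.904, 0.428, 0.0, 0.0]
contact_force: [1.8, -0.8, -0.3]
grip_width: 70.2
grasp_force: 0.0
clock: 5.7
position: [507.0, 131.4, 198.3]
eef_rot: [0.904, 0.428, 0.0, -0.0]
contact_force: [-0.2, -0.9, -0.8]
grip_width: 70.0
grasp_force: 0.0
```

View pics/w5.png

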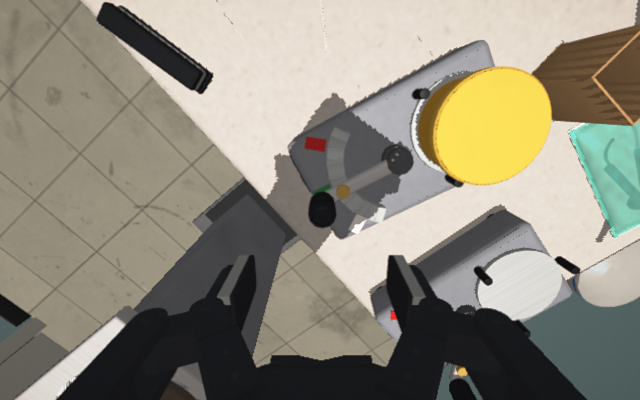

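The lever is free, with the knob at (322,207) over the green mark at (320,188). I'll check the angle, then hand in if it's good.

```bash
python3 - <<'E'
from h import *
s=robot.read_state()
P=lambda uv,z:atz("wrist",uv,z,s)[:2]
k=P((321,206),120); t=P((492,126),115); pv=P((398,159),85)
a=lambda d:np.arctan2(d[1],d[0])
k2=np.array([583,114.3])
print(k,t,pv,"q est",a(pv-k)-a(t-pv),a(pv-k)-a(t-k),a(pv-k)+.205, a(t-k), a(k2-k)+.205)
E
```

```text
[510.7 134.4] [648.5 101.1] [583.1 115.8] q est -0.030371739132622755 -0.014359013442907187 -0.04646786470623829 -0.2371088512633311 -0.06616084562725763
```

The estimate is q ≈ -0.03 (0 within measurement error), so the lever is in the green notch.

```bash
python3 -c "from cell import robot; print(robot.finish_job())"
```

```text
the job is handed in; nothing more can be done
None
```

The tub mixer's lever is in its green middle notch (measured within about 0.05 rad of centre) and released; the empty mixer's lever was not touched, and the job was handed in at about 6 s of the 32 s allowed.

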